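# Ease the hot warmer lid shut with the hook pole

## Task

The lid of the food warmer stands open and everything on the warmer is hot, so do not touch it with the gripper or arm. Pick up the hook pole, pass its bent end sideways through the ring eye at the top of the lid, swing the lid over and ease it fully shut on the hook without letting it slam, then unhook and lay the pole flat in the shallow tray, whole pole inside the rim, and let go. Leave the other things on the table where they are.

Things in the scene. Friction and masses are not known exactly. Their poses are not given: they have to be found in the camera images.
- warmer: low stainless countertop food warmer, an open well 260 (its x) x 220 (its y) x 120 mm high, standing fixed on the table with its place and yaw varying; origin at the centre of its underside. The lid hinge runs along its x at the +y rim; the lid shuts towards its -y, and only the ring eye and a small dial stick out beyond its -y wall. Hot: only the pole may touch it or its lid
- lid (a joint): angle of the steel lid (260 x 200 x 12 mm, 0.4 to 0.6 kg): 0 = flat shut, grows as it opens, pi/2 = upright, stop at 2.2; starts at 1.65 to 2.05, leaning back past upright. The hinge has 0.35 N m of friction (pull about 3 N at the eye): the lid stays where left when steep, but below about 0.9 to 0.5 rad it drops shut by its weight unless the hook holds it back
- lid_hinge (a point): point on the lid's hinge line, midway along it, 126 mm above the table and 100 mm from the warmer's origin along its +y; axes as the warmer's
- eye (a point): centre of the steel ring eye on the middle of the lid's free edge: 8 mm round bar, hole 28 mm in diameter, its axis parallel to the hinge (the warmer's x) at every lid angle. It swings about lid_hinge at 218 mm radius, level with it when shut. Axes are the lid's: x along the hinge, -y from hinge to eye
- pole: hook pole, 204 mm long, 0.13 to 0.21 kg, lying flat: black handle 120 long x 20 wide x 26 mm high, then an 8 mm steel rod bent sideways into an L. Origin at the underside of the handle's centre; x towards the hook, z up. The rod's axis is 13 mm above the underside; at x = 140 mm it bends to -y, leg 42 mm long. At the start it points roughly along the table's +y, bent leg away from the robot
- pole_tip (a point): end of the bent leg, at (137, -42, 13) mm in the pole's frame
- pole_elbow (a point): the bend of the rod, at (140, 0, 13) mm in the pole's frame
- pole_tail (a point): rear end of the handle, at (-60, 0, 13) mm in the pole's frame
- tray: shallow open aluminium tray, 280 (its x) x 130 (its y) x 20 mm high outside, walls and floor 4 mm, fixed on the table with its place and yaw varying; origin at the centre of its underside. The pole fits in it lengthwise either way round
- spoon: serving spoon 220 mm long lying on the table, black handle; a bystander, as are the things below
- bowl: terracotta bowl, 130 mm across, 55 mm high; origin at the centre of its underside
- ramekin: small white cup without handle, 72 mm across, 45 mm high; origin at the centre of its underside
- mug: white mug with a handle, 80 mm across, 90 mm high; origin at the centre of its underside
- bottle: white bottle, 60 mm across, 170 mm high; origin at the centre of its underside
- cup: clear plastic cup, 76 mm across, 100 mm high; origin at the centre of its underside

How it is judged:
By the outcome, as a careful person would: the job done as asked, in the order asked, and still so for the second after the job is handed in, with the robot touching nothing.
It also fails if it takes over 64 s, if anything falls off the work surface, if the arm or the gripper's body presses on something with over 40 N, if the wrist force passes 120 N, or if a joint passes its speed limit or range.

## Robot

A 6-joint arm with a two-finger parallel gripper is mounted at the origin on the work surface. World frame = base frame: x ahead of the robot, y to its left, z up, the work surface at z = 0. Lengths are in mm, angles in degrees, forces in N, time in s.
With the tool pointing down it reaches from about 350 to 850 mm from the base axis. Payload 8.1 kg.
Tool frame: the origin (TCP) lies midway between the tips of the shut fingers; the grasp point (between the pads) lies 19 mm behind it (r.grasp_offset is the distance from the TCP to the grasp point, in mm); z points along the fingers, x is the direction in which the jaws open and shut, and the axes are right-handed (so a half turn about z gives the same grasp; the last joint's range is limited). The gripper opens to 85 mm and grips with 20 to 120 N. Pads are 22 mm wide; open, the fingers measure 114 mm over their backs; the gripper's body (76 mm by 85 mm) begins 54 mm behind the grasp point. The pads swing forward as they close: fully open they stand 13 mm farther back than shut.
Start: joints at [-71.07, 7.471, 85.268, -0, 87.261, -4.893], TCP at [242.373, -548.872, 231.292] pointing down, gripper open.
Joint ranges: [-169.43, 169.43], [-51.17, 129.36], [1.28, 143.12], [-76.62, 256.62], [0, 156.53], [-152.29, 152.29]. Speed limits (degrees/s): [136.94, 136.94, 159.86, 180, 180, 180].

## Interface

Orientations are given as [roll, pitch, yaw] about the fixed x, y, z axes, in that order (R = Rz(yaw) Ry(pitch) Rx(roll)).
In Python, from bench import r, optics, hand_in gives the robot as it stands.
- The arm moves only by the shell command python3 -m pendant 'ROWS' [FORCE]. ROWS is JSON, a list of rows, each a list of 5 numbers: the opening, from 0 (shut) to 1 (fully open), then the shift along the tool's x, y, z in mm, then the turn about the tool's z in degrees. A call has 1 to 10 rows; each row shifts and turns the commanded pose from where the row before left it, along the tool's axes as they then stand; what a row does not reach is not made up. A row lasts 1/10 s, in which the tool goes at most 50 mm and 8.59 degrees, less where a joint would pass 70% of its speed; a pose out of reach is approached as far as the arm can. A call with a gripper value outside its range is refused whole. The fingers move at their own pace and stop on an object; FORCE is the grip in N (left out, the last holds). Time passes only in rows, so rows that do not move let the fingers close. It gives the time, the measured TCP pose, the force and the opening at its end, in the units of the state.
- r.sense(): the state, without advancing time (a new reading comes with each control period).
- optics.snapshot(name): name is "scene" or "side" or "wrist"; returns (picture, depth): 480x640x3 uint8, blue, green, red; 480x640 float32, mm along the optical axis (not along the pixel's ray), 0 where there is no reading.
- optics.camera_params(name): a dict with "camera_matrix" (3x3 intrinsics, pixels), "k1" (the pictures are not rectified: a ray, as slopes to the right and down, at radius r is drawn at 1 + k1 r^2 times it, then the intrinsics apply), "eye" and "orientation" of the camera in the world. Camera axes: x right, y down, z forward; pixel columns grow to the right and rows downward; lengths in mm; the calibration is good to about 2 mm. A picture is of the moment at which its call begins: read the wrist's pose just before it. camera_params takes no time and is no camera call; for the wrist camera it gives the pose at the moment of the call.
- hand_in(): hands the job in, once; it reports no verdict.
Trained networks look in the newest picture that a camera, given by its name, has taken for a name from the list of things; names that differ only in an ending like _2 or _b are one class to them, and where a whole thing is asked for, a point or a joint stands for the part that bears it (a point fixed in the world has none). Each returns a list of dicts, best first, with "score" (0 to 1); they miss things now and then, are a little off and sometimes report something else, mostly with a low value. They report only what shows in the picture. A call takes as long as a camera call.
- optics.search_frame(camera, query): "at" ([x, y, z] in mm, in world coordinates, good to about 4 mm: the middle of the surface that is visible of it).
The state is a dict: "time": time; "joint_pos": joint angles; "qd": joint speeds; "joint_efforts": joint torques, N m; "tool_pos": TCP position; "tcp_rot": TCP orientation; "ft_force": force on the tool from outside, world axes, zero at the start; "wrist_torque": the same for the moment, N m; "finger_gap": finger opening in mm.
Only numpy, scipy, OpenCV 4.12 (cv2) and the standard library are available. Lean on these libraries where they do the work, as an engineer would, in place of code of your own. Each camera call takes 0.05 s, during which the arm holds its last target. There are 200 camera calls.

## Working session

There is one attempt and no reset: what is moved stays moved. The work goes in short steps, Python scripts to look and compute and a shell command to move; the robot and the scene stay as the last step left them, time stands still between calls to the robot, and variables do not carry over. Pictures are saved under pics/ and viewed, about 8 in all and at most 12, crops included, and the job is handed in when it is done.

```bash
ls; mkdir -p pics; cat > h.py <<'E'
import numpy as np, cv2
from scipy.spatial.transform import Rotation as Ro
from bench import r, optics
def cam(n):
    p=optics.camera_params(n);K=np.array(p["camera_matrix"]);o=np.array(p["orientation"],float)
    R=o if o.shape==(3,3) else Ro.from_euler('xyz',o,degrees=True).as_matrix()
    return K,p["k1"],np.array(p["eye"]),R
def rays(n,uv):
    K,k,e,R=cam(n);uv=np.asarray(uv,float).reshape(-1,2)
    d=(uv-K[:2,2])/[K[0,0],K[1,1]];s=d.copy()
    for _ in range(20): s=d/(1+k*(s**2).sum(1,keepdims=True))
    return e,R,s
def world(n,uv,z):
    e,R,s=rays(n,uv);z=np.asarray(z,float).reshape(-1,1)
    return e+(np.hstack([s,np.ones((len(s),1))])*z)@R.T
def plane(n,uv,h):
    e,R,s=rays(n,uv);d=np.hstack([s,np.ones((len(s),1))])@R.T
    return e+d*((h-e[2])/d[:,2:3])
def proj(n,P):
    K,k,e,R=cam(n);c=(np.asarray(P,float).reshape(-1,3)-e)@R;s=c[:,:2]/c[:,2:]
    s=s*(1+k*(s**2).sum(1,keepdims=True));return s*[K[0,0],K[1,1]]+K[:2,2]
E
python3 - <<'E'
from h import *
for n in ("scene","side"):
    p,d=optics.snapshot(n);cv2.imwrite(f"pics/{n}0.png",p);np.save(f"{n}0.npy",d)
    print(n,optics.camera_params(n))
    for q in ("warmer","lid","lid_hinge","eye","pole","pole_tip","pole_elbow","pole_tail","tray","spoon","bowl","ramekin","mug","bottle","cup"):
        print(q,[(np.round(x["at"]).tolist(),round(x["score"],2)) for x in optics.search_frame(n,q)[:2]])
print(r.sense())
E
```

```text
pics
scene {'camera_matrix': array([[485.97464894,   0.        , 319.12185057],
       [  0.        , 485.97464894, 244.12946543],
       [  0.        ,   0.        ,   1.        ]]), 'k1': -0.10191163690780532, 'eye': array([1436.67418873,  322.03032311,  772.00633023]), 'orientation': array([-124.72446703,    0.46899982,  113.81544051])}
warmer [([653.0, 180.0, 92.0], 0.83), ([459.0, -264.0, 11.0], 0.25)]
lid [([668.0, 281.0, 275.0], 0.6), ([779.0, -198.0, 58.0], 0.26)]
lid_hinge [([654.0, 185.0, 92.0], 0.64)]
eye [([460.0, -264.0, 16.0], 0.71), ([671.0, 284.0, 277.0], 0.69)]
pole [([461.0, -260.0, 16.0], 0.84)]
pole_tip [([463.0, -262.0, 18.0], 0.74), ([501.0, 425.0, 30.0], 0.34)]
pole_elbow [([464.0, -261.0, 18.0], 0.86), ([653.0, 187.0, 91.0], 0.49)]
pole_tail [([460.0, -266.0, 15.0], 0.75)]
tray [([608.0, -257.0, 4.0], 0.85), ([467.0, -260.0, 22.0], 0.67)]
spoon [([310.0, 325.0, 5.0], 0.57)]
bowl [([490.0, -566.0, 37.0], 0.85)]
ramekin [([500.0, 425.0, 28.0], 0.56), ([668.0, 286.0, 278.0], 0.25)]
mug [([778.0, -199.0, 64.0], 0.74)]
bottle [([781.0, -57.0, 94.0], 0.9), ([465.0, 
[... 1087 characters left out ...]
[372.0, -418.0, 73.0], 0.59)]
{'time': 1.6, 'joint_pos': array([-7.10706366e+01,  7.47195837e+00,  8.52677823e+01,  5.39735759e-04,
        8.72597551e+01, -4.89165406e+00]), 'qd': array([-0.06537072,  0.00874858,  0.07243888, -0.01812742,  0.04716489,
       -0.00499445]), 'joint_efforts': array([ 6.38076090e-04, -5.69305229e+01, -5.00848067e+01, -2.81175526e-04,
        1.52390869e-03, -5.56639748e-06]), 'tool_pos': array([ 242.3698596 , -548.88302235,  231.28412549]), 'tcp_rot': array([-1.79999506e+02, -5.48330652e-04, -6.61790083e+01]), 'ft_force': array([-0.10169799,  0.16045293, -1.14372865]), 'wrist_torque': array([0.0404508 , 0.02130688, 0.02676492]), 'finger_gap': 84.95514706282877}
```

View pics/scene0.png

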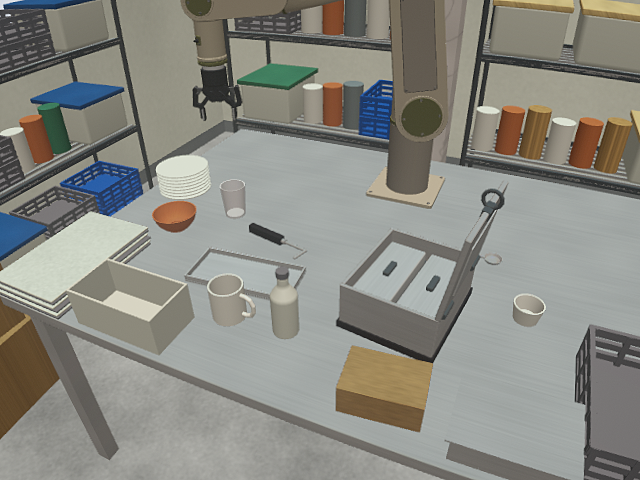

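View pics/side0.png

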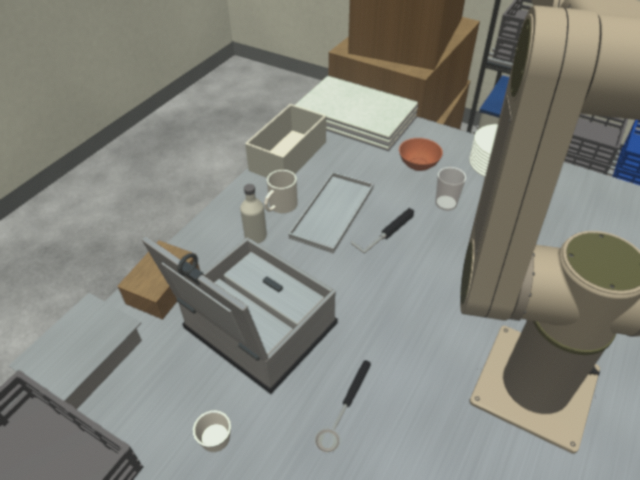

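The scene view shows the lid leaning right with its ring at (492,199). The pole runs from (250,228) to (305,252), with the tray at (245,272). The side view shows the ring at (188,263) and the pole from (412,212) to (355,248). Next I fit the geometry from the depth data.

```bash
cat > fit.py <<'E'
from h import *
np.set_printoptions(precision=1,suppress=True)
V,U=np.mgrid[:480,:640];uv=np.c_[U.ravel(),V.ravel()]
C={}
for n in ("scene","side"):
    d=np.load(n+"0.npy").ravel();P=world(n,uv,d);P[d==0]=np.nan;I=cv2.imread(f"pics/{n}0.png").reshape(-1,3).astype(int);C[n]=(P,I)
    b=lambda x0,x1,y0,y1,z0,z1:(P[:,0]>x0)&(P[:,0]<x1)&(P[:,1]>y0)&(P[:,1]<y1)&(P[:,2]>z0)&(P[:,2]<z1)
    def rect(m,t):
        c,(w,h),a=cv2.minAreaRect(P[m,:2].astype(np.float32));print(n,t,m.sum(),np.round(c,1),round(w),round(h),round(a,1),"z",np.round(np.percentile(P[m,2],[5,50,95]),1))
    T=P[b(300,800,-500,0,-8,8)];print(n,"table z",np.median(T[:,2]))
    m=b(380,560,-380,-160,-5,40)&(I.max(1)<75);rect(m,"handle")
    q=P[m,:2];print("  med",np.median(q,0))
    rect(b(380,560,-400,-150,6,40),"pole all")
    rect(b(500,720,-420,-100,10,26),"tray")
    rect(b(430,800,0,320,108,124),"rim")
    m=b(430,850,60,420,150,330)
    L=P[m];
    for _ in range(6):
        c=L.mean(0);nn=np.linalg.svd(L-c,full_matrices=0)[2][2];L=L[abs((L-c)@nn)<max(4,2*abs((L-c)@nn).std()) ]
    print(n,"lid plane",len(L),c,np.round(nn,3))
# triangulate ring
def tri(a,b):
    A=[];B=[]
    for n,p in (("scene",a),("side",b)):
        e,R,s=rays(n,[p]);d=R@np.r_[s[0],1];d/=np.linalg.norm(d);M=np.eye(3)-np.outer(d,d);A.append(M);B.append(M@e)
    x=np.linalg.lstsq(np.vstack(A),np.hstack(B),rcond=None)[0];return x,np.abs(np.vstack(A)@x-np.hstack(B)).max()
print("eye",tri((492,199),(188,263)))
a=cv2.resize(cv2.imread("pics/scene0.png")[175:365,330:530],None,fx=2.6,fy=2.6,interpolation=cv2.INTER_CUBIC)
b=cv2.resize(cv2.imread("pics/side0.png")[230:400,130:350],None,fx=2.6,fy=2.6,interpolation=cv2.INTER_CUBIC)
a=a[:, :];H=min(a.shape[0],b.shape[0]);c=np.hstack([a[:H],b[:H]]);print(c.shape);c=cv2.resize(c,(800,int(H*800/c.shape[1])));cv2.imwrite("pics/c1.png",c);print(800/1092*2.6)
E
python3 fit.py
```

```text
scene table z 0.552989934454672
scene handle 325 [ 453.3 -285.1] 121 23 77.8 z [ 7.3 22.7 27.8]
  med [ 456.5 -282.3]
scene pole all 522 [ 495.9 -247.7] 223 102 70.0 z [ 8.2 18.2 27.3]
scene tray 755 [ 623.5 -248.3] 176 300 17.5 z [10.6 16.5 21.6]
scene rim 1546 [584.4 166.8] 229 266 82.0 z [108.9 117.3 121.9]
scene lid plane 1098 [655.8 284.6 252. ] [ 0.2  1.  -0.1]
side table z 2.2030771703779237
side handle 289 [ 447.8 -283.5] 115 18 77.0 z [10.6 25.8 30.7]
  med [ 446.1 -279.4]
side pole all 693 [ 471.4 -273. ] 178 245 0.5 z [ 6.3 19.5 30.2]
side tray 899 [ 603.8 -251.4] 184 288 6.3 z [10.4 17.6 24. ]
side rim 1610 [584.6 165.2] 229 264 82.3 z [108.9 118.8 123. ]
side lid plane 3156 [585.2 294.  250.9] [ 0.1  1.  -0.1]
eye (array([603.5, 296.8, 336.2]), np.float64(1.2995501564060419))
(442, 1092, 3)
1.9047619047619047
```

View pics/c1.png

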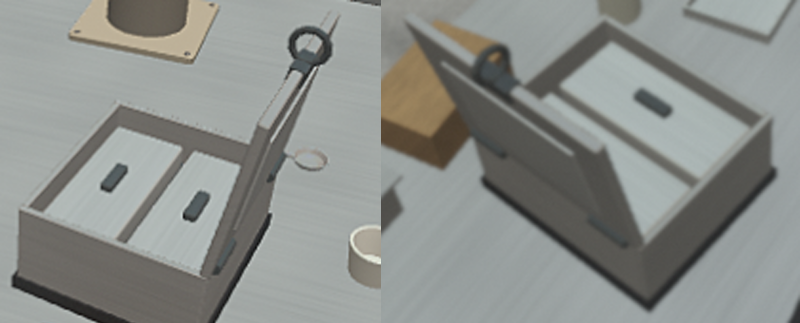

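```bash
python3 -m pendant '[[1,-24,-40,0,0],[1,-24,-40,0,0],[1,-24,-40,0,0],[1,-24,-40,10,0],[1,-24,-40,10,0],[1,-24,-40,20,0],[1,-24,-40,20,0],[1,-22,-40,20,0]]' 100 && python3 -m pendant '[[1,0,0,0,-7.5],[1,0,0,0,-7.5],[1,0,0,0,-7.7],[1,0,0,0,-7.7],[1,0,0,0,-7.7],[1,0,0,0,-7.7],[1,0,0,0,-7.8],[1,0,0,0,0],[1,0,0,0,0]]'
python3 - <<'E'
from h import *
p,d=optics.snapshot("wrist");cv2.imwrite("pics/w1.png",p);np.save("w1.npy",d);print(optics.camera_params("wrist"))
s=r.sense();print(s["tool_pos"],s["tcp_rot"],s["time"])
E
```

```text
time: 2.4
tool_pos: [458.5, -245.3, 151.7]
tcp_rot: [-180.0, -0.1, -66.2]
ft_force: [-0.4, -0.3, -1.0]
finger_gap: 85.5
time: 3.3
tool_pos: [457.6, -246.9, 152.0]
tcp_rot: [180.0, -0.0, -12.8]
ft_force: [0.8, 0.0, -0.6]
finger_gap: 85.3
{'camera_matrix': array([[432.25788104,   0.        , 315.83345772],
       [  0.        , 432.25788104, 233.03418906],
       [  0.        ,   0.        ,   1.        ]]), 'k1': 0.023223550501214173, 'eye': array([ 475.35361809, -164.75700087,  294.96529059]), 'orientation': array([ 1.61074775e+02, -2.81448828e-03, -1.27859294e+01])}
[ 457.59762364 -246.95456354  151.95175836] [ 1.79998146e+02 -7.60711423e-03 -1.27943561e+01] 3.35
```

View pics/w1.png

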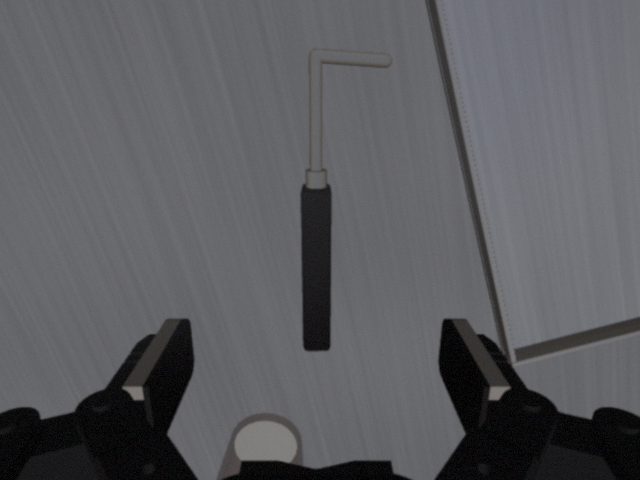

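The wrist view shows the handle from (316,186) to (316,349), the elbow at (316,57) and the tip at (390,61). One tray corner is at (512,360).

```bash
cat > pl.py <<'E'
from h import *
import h
# frozen wrist pose
E=np.array([475.354,-164.757,294.965]);R=Ro.from_euler('xyz',[161.0748,-.0028,-12.786],degrees=True).as_matrix();K=np.array([[432.258,0,315.833],[0,432.258,233.034],[0,0,1]])
h.cam=lambda n,o=h.cam:(K,.0232,E,R) if n=="w" else o(n)
a=plane("w",[(316,186),(316,349)],26);b=plane("w",[(316,58),(390,61)],13);print(a,b,sep="\n")
print("yaw handle",np.degrees(np.arctan2(*(a[0]-a[1])[1::-1])),"rod",np.degrees(np.arctan2(*(b[0]-a[1])[1::-1])),np.linalg.norm(a[0]-a[1]),"leg",np.linalg.norm(b[0]-b[1]))
print(plane("w",[(512,360),(430,0)],20))
u=b[0]-a.mean(0);u[2]=0;u/=np.linalg.norm(u);c=(a.mean(0)+b[0]-u*140)/2;print("centre",c,"grip",c+u*38)
E
python3 pl.py
```

```text
[[ 462.03707008 -223.9758314    26.        ]
 [ 435.45693105 -341.16847468   26.        ]]
[[ 478.78440485 -150.15859477   13.        ]
 [ 522.02315458 -161.75264644   13.        ]]
yaw handle 77.22109743153428 rod 77.2196562706326 120.16912844083332 leg 44.76618716246949
[[ 574.45164063 -386.08434013   20.        ]
 [ 547.98715364 -135.52882903   20.        ]]
centre [ 448.27996682 -284.63097274   19.5       ] grip [ 456.68650916 -247.5725048    19.5       ]
```

```bash
python3 -m pendant '[[1,-1,0,40,0],[1,0,0,40,0],[1,0,0,35,0],[1,0,0,20,0],[1,0,0,13.5,0],[1,0,0,0,0],[0.2,0,0,0,0],[0,0,0,0,0],[0,0,0,0,0],[0,0,0,0,0]]' 110 && python3 -m pendant '[[0,0,0,0,0],[0,0,0,0,0],[0,0,0,0,0]]'
```

```text
time: 4.35
tool_pos: [457.3, -247.2, 4.5]
tcp_rot: [180.0, -0.1, -12.6]
ft_force: [-0.5, -0.9, 0.5]
finger_gap: 28.3
time: 4.65
tool_pos: [457.4, -247.2, 4.6]
tcp_rot: [180.0, -0.1, -12.6]
ft_force: [-1.3, 1.0, 6.7]
finger_gap: 17.8
```

```bash
python3 -m pendant '[[0,0,0,-10,0],[0,0,0,-25,0],[0,0,0,-40,0],[0,0,0,-45,0],[0,0,0,-45,0],[0,0,0,-45,0],[0,0,0,-45,0],[0,0,0,-40,0],[0,0,0,-20,0],[0,0,0,-10,0]]' 120 && python3 -m pendant '[[0,-1,-15,0,0],[0,-2,-30,0,0],[0,-4,-45,0,0],[0,-4,-45,0,0],[0,-5,-48,0,0],[0,-5,-48,0,0],[0,-5,-48,0,0],[0,-4,-45,0,0],[0,-3,-38,0,0],[0,-3,-30,0,0]]' && python3 -m pendant '[[0,-2,-25,0,-1],[0,-1,-20,0,-1.5],[0,-1,-20,0,-1.5],[0,0,0,0,-0.7],[0,0,0,0,0],[0,0,0,0,0]]'
python3 - <<'E'
from h import *
for n in ("scene","side","wrist"):
    p,d=optics.snapshot(n);cv2.imwrite(f"pics/{n}2.png",p);np.save(n+"2.npy",d)
a=cv2.imread("pics/scene2.png")[150:290,400:540];b=cv2.imread("pics/side2.png")[190:330,120:260]
cv2.imwrite("pics/c2.png",cv2.resize(np.hstack([a,b]),(800,400),interpolation=cv2.INTER_CUBIC))
s=r.sense();print(s["tool_pos"],s["tcp_rot"],s["time"],s["finger_gap"])
E
```

```text
time: 5.65
tool_pos: [457.1, -247.1, 331.8]
tcp_rot: [179.9, -0.2, -12.6]
ft_force: [0.3, -1.4, -2.0]
finger_gap: 17.6
time: 6.65
tool_pos: [505.2, 146.8, 326.0]
tcp_rot: [180.0, 0.2, -12.5]
ft_force: [0.6, -0.7, -1.7]
finger_gap: 17.5
time: 7.25
tool_pos: [515.2, 207.8, 327.3]
tcp_rot: [179.9, 0.1, -7.9]
ft_force: [0.0, 0.4, -1.7]
finger_gap: 17.2
[515.75144464 207.54797514 328.25695559] [ 1.79991318e+02  1.05819690e-02 -7.95048005e+00] 7.4 17.42897810118359
```

View pics/c2.png

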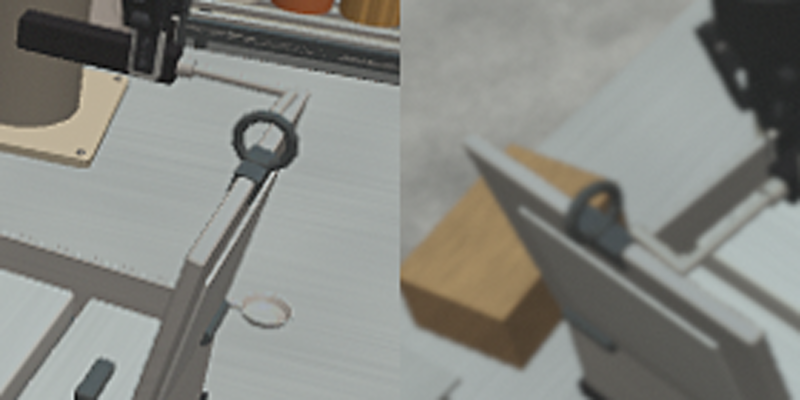

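View pics/wrist2.png

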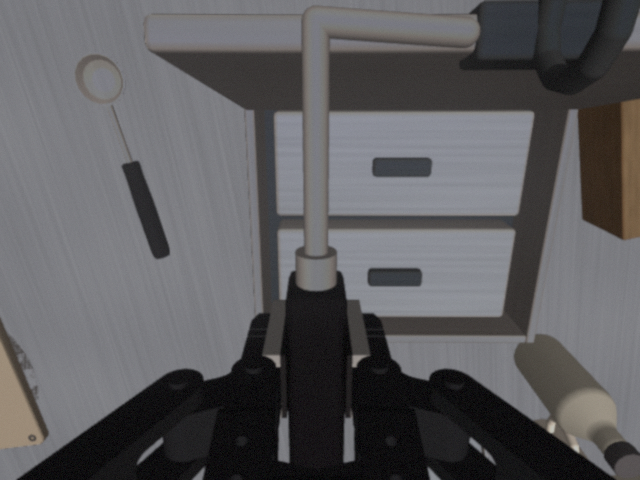

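In the scene half of the crop, the ring hole is at (265,140). In the side half, the leg runs from (690,268) to (635,232), pointing at the ring centre (598,210). The wrist view shows the lid edges parallel to the leg, from the elbow at (316,20) to the tip at (470,30). I compare these with projections.

```bash
cat > chk.py <<'E'
from h import *
np.set_printoptions(precision=1,suppress=True)
def leg(ts=(0,42,72),a=100):
    s=r.sense();T=np.array(s["tool_pos"]);y=np.radians(s["tcp_rot"][2]);X=np.array([np.cos(y),np.sin(y),0]);Y=np.array([-X[1],X[0],0])
    E=T+a*Y+[0,0,8.5];return np.array([E+t*X for t in ts])
if __name__=="__main__":
    L=leg();print(L)
    for n,o,sc in (("scene",(400,150),400/140),("side",(120,190),400/140),("wrist",(0,0),1)):
        q=(proj(n,L)-o)*sc+([400,0] if n=="side" else [0,0]);print(n,q)
        e=(proj(n,[[603.5,296.8,336.2],[603.5,296.8,341]])-o)*sc+([400,0] if n=="side" else [0,0]);print("eye",e)
    p=cv2.imread("pics/scene2.png")[175:225,460:520];cv2.imwrite("pics/c3.png",cv2.resize(p,(720,600),interpolation=cv2.INTER_CUBIC))
E
python3 chk.py
```

```text
[[529.6 306.6 336.8]
 [571.2 300.8 336.8]
 [600.9 296.6 336.8]]
scene [[289.3  92.1]
 [273.4 117.1]
 [261.4 136. ]]
eye [[261.  138.6]
 [262.4 132.1]]
side [[681.3 269.6]
 [630.9 235.1]
 [596.2 211.3]]
eye [[592.8 210.5]
 [591.3 205.1]]
wrist [[318.8  24.4]
 [468.7  23.9]
 [577.2  22.8]]
eye [[585.8  20.8]
 [596.4  18.3]]
```

View pics/c3.png

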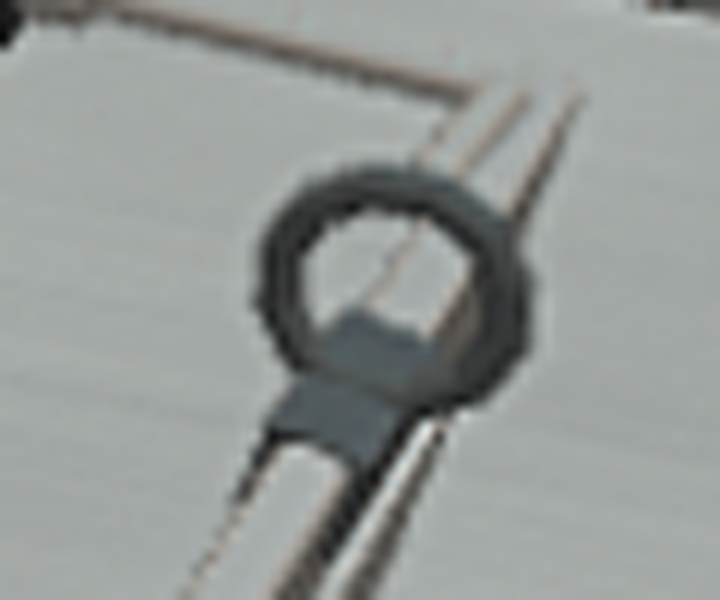

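The ring centre in the crop is at (397,288), and the leg's extension meets it about 4 mm up and to the left. A dark tab at the ring's foot reaches towards the leg tip, so I check its height from the wrist depth.

```bash
python3 - <<'E'
from h import *
np.set_printoptions(precision=1,suppress=True)
d=np.load("wrist2.npy")
for u,v in [(500,10),(500,35),(500,60),(520,30),(525,55),(490,20),(350,20),(440,28),(470,30),(200,20),(250,45),(316,150),(560,85),(555,30),(600,20)]:
    w=d[v-2:v+3,u-2:u+3];print((u,v),world("wrist",[(u,v)],[np.median(w)])[0],w.min(),w.max())
# side depth of ring/leg
d=np.load("side2.npy")
for u,v in [(188,252),(196,273),(214,285),(205,275)]:
    print("side",(u,v),world("side",[(u,v)],[d[v,u]])[0])
E
```

```text
(500, 10) [586.9 304.6 318.8] 135.87201 138.09987
(500, 35) [586.4 297.4 320.1] 137.35606 139.7395
(500, 60) [586.9 290.  319.1] 139.11748 145.84128
(520, 30) [592.8 297.9 319.6] 137.25687 139.59851
(525, 55) [594.1 290.3 320.6] 137.91338 141.52051
(490, 20) [583.6 302.2 319.3] 0.0 139.17741
(350, 20) [538.  306.  341.1] 116.67067 119.096886
(440, 28) [562.1 300.6 341. ] 116.66761 119.65759
(470, 30) [570.  298.9 341.3] 117.39562 119.24614
(200, 20) [492.4 315.3 316.7] 138.99403 140.54768
(250, 45) [507.  305.9 317.9] 139.73863 142.64793
(316, 150) [524.1 272.7 340.8] 0.0 130.16429
(560, 85) [595.7 280.9 339.3] 123.80739 127.391624
(555, 30) [602.3 296.2 322.2] 134.57695 137.2268
(600, 20) [597.7 295.8 352.3] 106.35693 109.234505
side (188, 252) [823.7 109.6  69.8]
side (196, 273) [589.1 296.2 319.7]
side (214, 285) [547.6 300.1 317.1]
side (205, 275) [560.3 302.8 338.3]
```

```bash
python3 -m pendant '[[0,4,-1,0.5,0],[0,5,-1,1,0],[0,6,0,0,0],[0,6,0,0,0],[0,5,0,0,0],[0,5,0,0,0],[0,5,0,0,0]]' && python3 -m pendant '[[0,4,0,0,0],[0,4,0,0,0],[0,4,0,0,0],[0,4,0,0,0],[0,0,0,0,0],[0,0,0,0,0]]'
python3 - <<'E'
from chk import *
for n in ("scene","side"):
    p,d=optics.snapshot(n);cv2.imwrite(f"pics/{n}3.png",p)
a=cv2.imread("pics/scene3.png")[165:235,455:525];b=cv2.imread("pics/side3.png")[235:305,160:230]
cv2.imwrite("pics/c4.png",cv2.resize(np.hstack([a,b]),(800,400),interpolation=cv2.INTER_CUBIC))
print(leg((0,22,42)))
E
```

```text
time: 8.1
tool_pos: [552.3, 205.2, 326.8]
tcp_rot: [180.0, 0.0, -7.9]
ft_force: [0.1, -0.9, -0.8]
finger_gap: 17.7
time: 8.7
tool_pos: [567.6, 203.1, 326.8]
tcp_rot: [180.0, 0.0, -7.9]
ft_force: [-0.5, 0.4, -1.1]
finger_gap: 17.5
[[581.2 302.2 335.4]
 [603.  299.2 335.4]
 [622.8 296.4 335.4]]
```

View pics/c4.png

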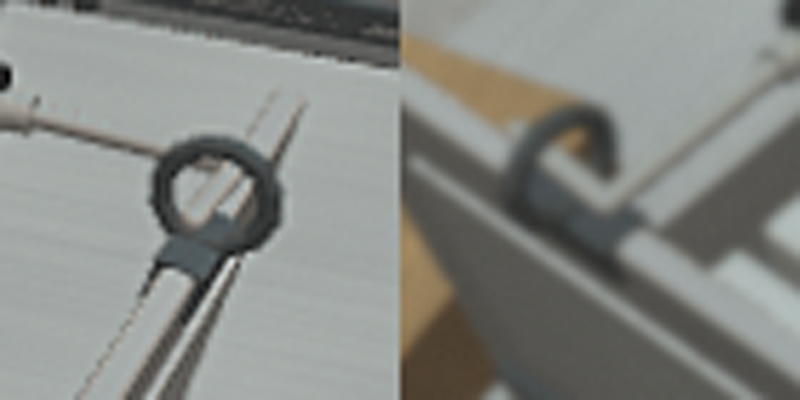

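The leg is through the ring in both halves: the scene half shows it crossing the hole at (205,190), and the side half from (610,205) to (520,130). I now pin down the hinge and lid angle before swinging.

```bash
python3 - <<'E'
from h import *
V,U=np.mgrid[:480,:640];uv=np.c_[U.ravel(),V.ravel()]
yw=np.radians(-7.9);X=np.array([np.cos(yw),np.sin(yw)]);Y=np.array([-X[1],X[0]]);e=np.array([603.5,297.])
for n in ("scene","side"):
    d=np.load(n+"0.npy").ravel();P=world(n,uv,d)[d>0]
    q=np.c_[(P[:,:2]-e)@X,(P[:,:2]-e)@Y,P[:,2]]
    L=q[(abs(q[:,0])<135)&(abs(q[:,1])<70)&(q[:,2]>140)&(q[:,2]<310)]
    for z in range(140,310,20):
        m=(L[:,2]>=z)&(L[:,2]<z+20);print(n,"lid z",z+10,m.sum(),np.round(np.percentile(L[m,1],[5,25,50,75,95]),1) if m.sum() else "")
    Rm=q[(abs(q[:,0])<150)&(q[:,1]>-290)&(q[:,1]<30)&(q[:,2]>110)&(q[:,2]<124)]
    print("rim X",np.round(np.percentile(Rm[:,0],[.5,2,50,98,99.5])),"Y",np.round(np.percentile(Rm[:,1],[.5,1,2,50,98,99,99.5])))
    W=q[(abs(q[:,0])<110)&(q[:,1]>-290)&(q[:,1]<-180)&(q[:,2]>30)&(q[:,2]<118)]
    W2=q[(abs(q[:,0])<110)&(q[:,1]>-40)&(q[:,1]<30)&(q[:,2]>30)&(q[:,2]<110)]
    for w in (W,W2): print(len(w), np.round(np.percentile(w[:,1],[5,25,50,75,95])) if len(w) else "")
E
```

```text
scene lid z 150 67 [-31.2 -27.4 -23.4 -20.7 -19.4]
scene lid z 170 132 [-27.2 -20.6 -16.9 -14.6 -13.1]
scene lid z 190 141 [-24.5 -17.7 -13.7 -11.1  -9.3]
scene lid z 210 140 [-21.1 -15.4 -10.9  -8.   -6.5]
scene lid z 230 150 [-18.3 -11.8  -7.7  -5.   -3.4]
scene lid z 250 153 [-14.7  -9.   -4.9  -2.   -0.6]
scene lid z 270 236 [-12.7  -4.4  -0.5   0.7   1.8]
scene lid z 290 141 [-9.8 -5.1  0.1  1.4  2.6]
scene lid z 310 86 [-8.5 -2.4  2.7  3.7  5.4]
rim X [-130. -128.   95.  130.  131.] Y [-245. -245. -244. -166.  -24.  -20.  -18.]
1690 [-238. -236. -215. -196. -182.]
525 [-27. -27. -27. -27. -26.]
side lid z 150 193 [-27.1 -22.8 -22.1 -21.4 -20. ]
side lid z 170 310 [-22.  -18.3 -16.4 -15.1 -14.2]
side lid z 190 325 [-17.9 -15.  -13.4 -12.3 -11.2]
side lid z 210 351 [-15.2 -12.1 -10.3  -9.2  -8.1]
side lid z 230 349 [-12.4  -9.1  -7.4  -6.2  -5.3]
side lid z 250 384 [-10.4  -6.2  -4.5  -3.5  -2.3]
side lid z 270 537 [-5.8 -2.9 -1.6 -0.7  0.5]
side lid z 290 388 [-5.8 -1.7 -0.9 -0.   0.8]
side lid z 310 195 [-2.2  1.1  1.6  2.   4.2]
rim X [-132. -131.  -47.  127.  129.] Y [-247. -247. -246. -193.  -25.  -20.  -19.]
2468 [-240. -237. -216. -196. -182.]
1222 [-29. -28. -28. -27. -27.]
```

```bash
python3 - <<'E'
import numpy as np
t=np.radians(np.linspace(98.8,0,13));Y=-216*np.cos(t);z=216*np.sin(t)
for i in range(12): print(i,round(np.degrees(t[i+1]),1),"tool dy/row",round(-(Y[i+1]-Y[i])/5,2),"dz/row",round(-(z[i+1]-z[i])/5,2),"leg z",round(126+z[i+1]))
E
python3 -m pendant '[[0,0,2,-0.5,0],[0,0,4,-0.5,0],[0,0,6,-1,0],[0,0,6,-0.5,0],[0,0,6,-0.5,0],[0,0,6,-0.5,0],[0,0,6,0,0],[0,0,6,0,0],[0,0,6,0,0],[0,0,6,0,0]]'
```

```text
0 90.6 tool dy/row 6.18 dz/row -0.51 leg z 342
1 82.3 tool dy/row 6.19 dz/row 0.38 leg z 340
2 74.1 tool dy/row 6.07 dz/row 1.27 leg z 334
3 65.9 tool dy/row 5.83 dz/row 2.12 leg z 323
4 57.6 tool dy/row 5.46 dz/row 2.94 leg z 308
5 49.4 tool dy/row 4.99 dz/row 3.69 leg z 290
6 41.2 tool dy/row 4.41 dz/row 4.36 leg z 268
7 32.9 tool dy/row 3.74 dz/row 4.95 leg z 243
8 24.7 tool dy/row 2.99 dz/row 5.43 leg z 216
9 16.5 tool dy/row 2.18 dz/row 5.81 leg z 187
10 8.2 tool dy/row 1.33 dz/row 6.06 leg z 157
11 0.0 tool dy/row 0.45 dz/row 6.19 leg z 126
time: 9.8
tool_pos: [560.2, 149.0, 330.3]
tcp_rot: [180.0, -0.0, -7.9]
ft_force: [-0.2, 2.5, -2.5]
finger_gap: 17.2
```

```bash
python3 -m pendant '[[0,0,6.1,0.5,0],[0,0,6.1,0.5,0],[0,0,6.1,0.6,0],[0,0,6.1,0.7,0],[0,0,6.1,0.7,0],[0,0,6,1.6,0],[0,0,6,1.8,0],[0,0,6,1.9,0],[0,0,6,2.1,0],[0,0,6,2.2,0]]' && python3 -m pendant '[[0,0,5.7,2.5,0],[0,0,5.7,2.6,0],[0,0,5.7,2.8,0],[0,0,5.7,3,0],[0,0,5.7,3,0],[0,0,5.4,3.4,0],[0,0,5.4,3.6,0],[0,0,5.4,3.8,0],[0,0,5.4,4,0],[0,0,5.4,4,0]]'
python3 - <<'E'
from chk import *
for n in ("scene","side"):
    p,d=optics.snapshot(n);cv2.imwrite(f"pics/{n}4.png",p)
    print(n,proj(n,leg((0,22,42)))-( (360,150) if n=="scene" else (180,170)))
a=cv2.imread("pics/scene4.png")[150:310,360:520];b=cv2.imread("pics/side4.png")[170:330,180:340]
cv2.imwrite("pics/c5.png",cv2.resize(np.hstack([a,b]),(800,400),interpolation=cv2.INTER_CUBIC))
print(leg((0,22,42)),r.sense()["ft_force"])
E
```

```text
time: 10.8
tool_pos: [551.9, 89.1, 317.7]
tcp_rot: [180.0, -0.0, -7.9]
ft_force: [-0.2, 1.3, -2.0]
finger_gap: 17.6
time: 11.8
tool_pos: [544.2, 34.2, 284.7]
tcp_rot: [180.0, 0.0, -7.9]
ft_force: [-1.2, 0.4, -0.9]
finger_gap: 17.8
scene [[49.2 41.4]
 [44.9 45.8]
 [40.9 50. ]]
side [[86.4 61.9]
 [78.  56.9]
 [70.4 52.5]]
[[557.7 133.  292.7]
 [579.5 129.9 292.7]
 [599.3 127.2 292.7]] [ 0.7  0.5 -1.1]
```

View pics/c5.png

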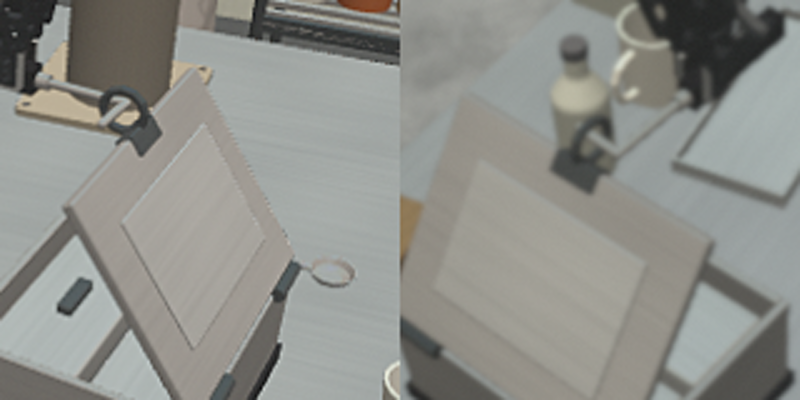

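The leg is well inside the ring in both halves: (120,108) in the scene half and (600,135) in the side half. I carry on, slower.

```bash
python3 -m pendant '[[0,0,3.2,2.6,0],[0,0,3.2,2.6,0],[0,0,3.2,2.6,0],[0,0,3.2,2.6,0],[0,0,3.2,2.6,0],[0,0,3,2.8,0],[0,0,3,2.8,0],[0,0,3,2.8,0],[0,0,3,2.8,0],[0,0,3,2.8,0]]' && python3 -m pendant '[[0,0,2.7,3.4,0],[0,0,2.7,3.5,0],[0,0,2.7,3.6,0],[0,0,2.7,3.7,0],[0,0,2.7,3.8,0],[0,0,2.4,4,0],[0,0,2.4,4.2,0],[0,0,2.4,4.2,0],[0,0,2.4,4.3,0],[0,0,2.4,4.3,0]]'
python3 - <<'E'
from chk import *
print(leg((0,22,42)),r.sense()["ft_force"],r.sense()["wrist_torque"])
E
```

```text
time: 12.9
tool_pos: [540.0, 3.7, 257.8]
tcp_rot: [180.0, 0.0, -7.9]
ft_force: [-0.8, 0.3, -1.7]
finger_gap: 17.6
time: 13.9
tool_pos: [536.5, -21.5, 218.7]
tcp_rot: [180.0, 0.0, -7.9]
ft_force: [-0.6, -0.9, -1.6]
finger_gap: 17.4
[[550.2  77.5 227.2]
 [572.   74.5 227.2]
 [591.9  71.8 227.2]] [-0.6 -0.9 -1.6] [-0.1  0.1 -0. ]
```

```bash
cat > lid.py <<'E'
from chk import *
def lid(n="side"):
    p,d=optics.snapshot(n);V,U=np.mgrid[:480:2,:640:2];uv=np.c_[U.ravel(),V.ravel()];z=d[::2,::2].ravel();P=world(n,uv[z>0],z[z>0])
    y=np.radians(-7.9);X=np.array([np.cos(y),np.sin(y)]);Y=np.array([-X[1],X[0]]);h=np.array([598.8,263.3])
    a=(P[:,:2]-h)@X;b=-(P[:,:2]-h)@Y;c=P[:,2]-126
    m=(abs(a)<120)&(b>20)&(b<195)&(c>-4)&(np.hypot(b,c)<200);A=np.degrees(np.arctan2(c,b))[m]
    # top-surface angle, range of percentiles
    print(n,"lid angle pct 10..90",np.percentile(A,[10,25,50,75,90]),m.sum()); return p
if __name__=="__main__":
    lid();lid("scene");L=leg((22,))[0];print("leg",L,"leg angle",np.degrees(np.arctan2(L[2]-126,np.hypot(*(L[:2]-[598.8,263.3])))));s=r.sense();print(s["ft_force"],s["wrist_torque"],s["time"])
E
python3 lid.py
```

```text
side lid angle pct 10..90 [27.3 28.1 29.9 32.5 35.7] 2204
scene lid angle pct 10..90 [26.8 27.6 29.1 31.7 35.3] 1465
leg [571.7  74.4 226.6] leg angle 27.79966664820174
[ 0.1 -1.7 -2.9] [-0.5  0.1 -0. ] 14.0
```

```bash
python3 -m pendant '[[0,0,1.6,2.9,0],[0,0,1.5,2.9,0],[0,0,1.4,2.9,0],[0,0,1.4,2.9,0],[0,0,1.3,3,0],[0,0,1.3,3,0],[0,0,1.2,3,0],[0,0,1.2,3,0],[0,0,1.1,3,0],[0,0,1.1,3,0]]' && python3 -m pendant '[[0,0,1,3,0],[0,0,1,3,0],[0,0,0.9,3,0],[0,0,0.9,3,0],[0,0,0.8,3,0],[0,0,0.8,3,0],[0,0,0.7,3,0],[0,0,0.7,3,0],[0,0,0.6,3,0],[0,0,0.6,3,0]]'; python3 lid.py
```

```text
time: 15.0
tool_pos: [534.8, -34.4, 189.2]
tcp_rot: [180.0, 0.0, -7.9]
ft_force: [-0.6, -0.8, -1.7]
finger_gap: 17.8
time: 16.0
tool_pos: [533.7, -42.3, 159.2]
tcp_rot: [-180.0, 0.0, -7.9]
ft_force: [-0.7, -1.1, -2.2]
finger_gap: 18.0
side lid angle pct 10..90 [11.  11.9 13.8 17.  20.5] 2029
scene lid angle pct 10..90 [10.4 11.2 12.8 16.1 19.7] 1416
leg [568.9  53.8 167.4] leg angle 11.05779674113982
[ 0.3 -0.9 -3.8] [-0.4  0.1 -0.1] 16.1
```

```bash
python3 -m pendant '[[0,0,0.4,2,0],[0,0,0.4,2,0],[0,0,0.4,2,0],[0,0,0.4,2,0],[0,0,0.3,2,0],[0,0,0.3,2,0],[0,0,0.3,2,0],[0,0,0.3,2,0],[0,0,0.3,2,0],[0,0,0.3,2,0]]' && python3 -m pendant '[[0,0,0.2,1.6,0],[0,0,0.2,1.6,0],[0,0,0.2,1.6,0],[0,0,0.2,1.6,0],[0,0,0.1,1.6,0],[0,0,0.1,1.2,0],[0,0,0,1.2,0],[0,0,0,1.2,0],[0,0,0,1.2,0],[0,0,0,1.2,0]]' && python3 -m pendant '[[0,0,0,1.2,0],[0,0,0,1.2,0],[0,0,0,1.2,0],[0,0,0,1,0],[0,0,0,0,0],[0,0,0,0,0]]'; python3 lid.py
```

```text
time: 17.1
tool_pos: [533.2, -45.6, 139.3]
tcp_rot: [180.0, -0.0, -7.9]
ft_force: [0.7, -1.7, -2.2]
finger_gap: 17.2
time: 18.1
tool_pos: [533.2, -46.4, 125.5]
tcp_rot: [-180.0, -0.0, -7.9]
ft_force: [-0.2, 0.0, -1.2]
finger_gap: 17.8
time: 18.7
tool_pos: [533.1, -46.5, 120.9]
tcp_rot: [-180.0, 0.0, -7.9]
ft_force: [0.9, -0.2, -1.1]
finger_gap: 17.3
side lid angle pct 10..90 [ 2.5  3.7  5.5  9.2 13.2] 1850
scene lid angle pct 10..90 [ 1.9  3.   4.8  8.2 12.2] 1326
leg [568.6  49.5 129.4] leg angle 0.9083066681298674
[ 0.5  0.1 -1.3] [0. 0. 0.] 18.8
```

```bash
python3 -m pendant '[[0,0,0,1,0],[0,0,0,1,0],[0,0,0,0,0]]'; python3 - <<'E'
from chk import *
y=np.radians(-7.9);X=np.array([np.cos(y),np.sin(y)]);Y=np.array([-X[1],X[0]]);h=np.array([598.8,263.3])
for n in ("scene","side"):
    p,d=optics.snapshot(n);cv2.imwrite(f"pics/{n}5.png",p)
    V,U=np.mgrid[:480,:640];z=d.ravel();uv=np.c_[U.ravel(),V.ravel()];P=world(n,uv[z>0],z[z>0])
    a=(P[:,:2]-h)@X;b=-(P[:,:2]-h)@Y
    for lo in range(0,230,30):
        m=(abs(a)<100)&(abs(a)>40)&(b>lo)&(b<lo+30);print(n,lo,np.median(P[m,2]))
    print(proj(n,leg((22,))),proj(n,np.r_[h-218*Y,126]))
a=cv2.imread("pics/scene5.png")[180:300,300:460];b=cv2.imread("pics/side5.png")[160:280,240:400]
cv2.imwrite("pics/c6.png",cv2.resize(np.hstack([a,b]),(800,300),interpolation=cv2.INTER_CUBIC))
E
```

```text
time: 19.1
tool_pos: [533.0, -46.5, 118.6]
tcp_rot: [-180.0, 0.0, -7.9]
ft_force: [-0.2, 0.1, -1.9]
finger_gap: 17.8
scene 0 132.06229054322716
scene 30 133.5286526081054
scene 60 134.9556832896103
scene 90 134.3648749325646
scene 120 134.31484665162105
scene 150 132.22783987097483
scene 180 130.86944172486494
scene 210 -748.0604511434675
[[365.7 250.3]] [[364.8 250.6]]
side 0 132.79559157189533
side 30 134.57706885409902
side 60 136.30589695375744
side 90 136.1886748623565
side 120 136.22991863095717
side 150 134.87951419494198
side 180 133.71365999882437
side 210 121.24037511666495
[[289.6 259.6]] [[290.1 259.3]]
```

View pics/c6.png

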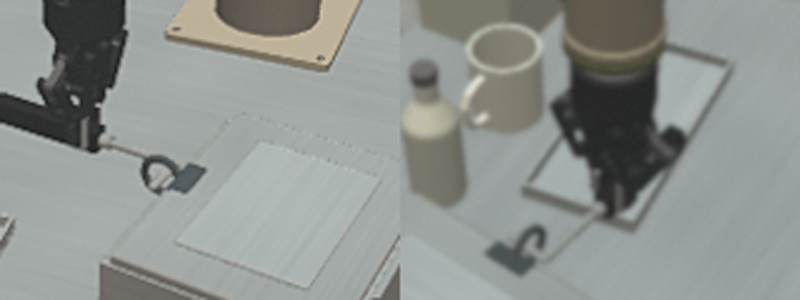

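The crop shows the lid flat, and its surface height is level front to back (131–134 mm). The hook is slack in the ring at (160,175), so I slide it out sideways.

```bash
python3 -m pendant '[[0,-3,0,0,0],[0,-5,0,0,0],[0,-6,0,0,0],[0,-6,0,0,0],[0,-6,0,0,0],[0,-6,0,0,0],[0,-6,0,0,0],[0,-6,0,0,0],[0,-6,0,0,0],[0,-6,0,0,0]]' && python3 -m pendant '[[0,-2,5,0,0],[0,0,10,-10,0],[0,0,15,-20,0],[0,0,10,-30,0],[0,0,0,-30,0],[0,0,0,-30,0],[0,0,0,-20,0],[0,0,0,0,0]]'
python3 - <<'E'
from h import *
np.set_printoptions(precision=1,suppress=True)
V,U=np.mgrid[:480,:640];uv=np.c_[U.ravel(),V.ravel()]
# tray from initial clouds: rim points, restrict to ribbon by fit to rectangle model
from scipy.optimize import least_squares
for n in ("scene","side"):
    d=np.load(n+"0.npy").ravel();P=world(n,uv,d);m=(d>0)&(P[:,0]>530)&(P[:,0]<710)&(P[:,1]>-400)&(P[:,1]<-90)&(P[:,2]>14)&(P[:,2]<24)
    q=P[m,:2]
    def f(p):
        c,s=np.cos(p[2]),np.sin(p[2]);a=(q-p[:2])@np.array([[c,-s],[s,c]]);D=np.abs(a)-[138,63]
        return np.where((D<0).all(1),D.max(1),np.hypot(*np.maximum(D,0).T))
    best=min((least_squares(f,[612,-255,np.radians(t)],loss="soft_l1",f_scale=3) for t in (70,80,90,96,104)),key=lambda s:s.cost)
    print(n,m.sum(),best.x[:2],np.degrees(best.x[2])%180,np.median(abs(f(best.x))),np.mean(abs(f(best.x))<5))
E
```

```text
time: 20.2
tool_pos: [477.1, -38.8, 118.9]
tcp_rot: [180.0, -0.0, -7.9]
ft_force: [-0.7, -0.4, -1.4]
finger_gap: 17.4
time: 21.0
tool_pos: [472.1, -79.6, 263.4]
tcp_rot: [179.9, -0.4, -7.9]
ft_force: [0.4, -0.3, -1.1]
finger_gap: 17.3
scene 513 [ 628.3 -246.4] 95.08309446040344 1.2840536731432053 0.9922027290448343
side 566 [ 627.2 -247.4] 95.3004356766339 1.292974113687272 0.9876325088339223
```

```bash
python3 -m pendant '[[0,16,14,0,0],[0,26,24,0,0],[0,30,27,0,0],[0,30,27,0,0],[0,28,25,0,0],[0,20,18,0,0],[0,14.6,12.4,0,-3],[0,0,0,0,-5],[0,0,0,0,-5.1],[0,0,0,0,0]]' && python3 -m pendant '[[0,0,0,20,0],[0,0,0,40,0],[0,0,0,40,0],[0,0,0,30,0],[0,0,0,10,0],[0,0,0,0,0],[0,0,0,0,0]]'
python3 - <<'E'
from h import *
p,d=optics.snapshot("wrist");cv2.imwrite("pics/w3.png",p);s=r.sense();T=np.array(s["tool_pos"]);print(T,s["tcp_rot"],s["time"])
u=np.array([np.cos(np.radians(95.2)),np.sin(np.radians(95.2)),0]);v=np.array([-u[1],u[0],0]);c=np.array([627.8,-247,20])
for z in (20,): print(proj("wrist",[c+a*140*u+b*65*v for a,b in ((1,1),(1,-1),(-1,-1),(-1,1))]))
e=c+13*v-T;y=np.radians(s["tcp_rot"][2]);print("tool dx dy",e[0]*np.cos(y)+e[1]*np.sin(y),e[0]*np.sin(y)-e[1]*np.cos(y))
E
```

```text
time: 22.0
tool_pos: [612.4, -247.3, 256.9]
tcp_rot: [-179.9, 0.1, 5.3]
ft_force: [0.7, -0.0, -0.8]
finger_gap: 17.7
time: 22.7
tool_pos: [613.8, -247.3, 120.6]
tcp_rot: [179.9, -0.1, 5.2]
ft_force: [-0.3, -0.5, -0.5]
finger_gap: 17.5
[ 614.39552853 -247.56402182  121.54030638] [179.88565916  -0.18333831   5.18628029] 22.75
[[210.76067643 -36.28861346]
 [477.19620324 -36.55150164]
 [428.18502756 422.98542777]
 [242.67760102 423.2885843 ]]
tool dx dy 0.4005791611112343 0.6530854059150573
```

View pics/w3.png

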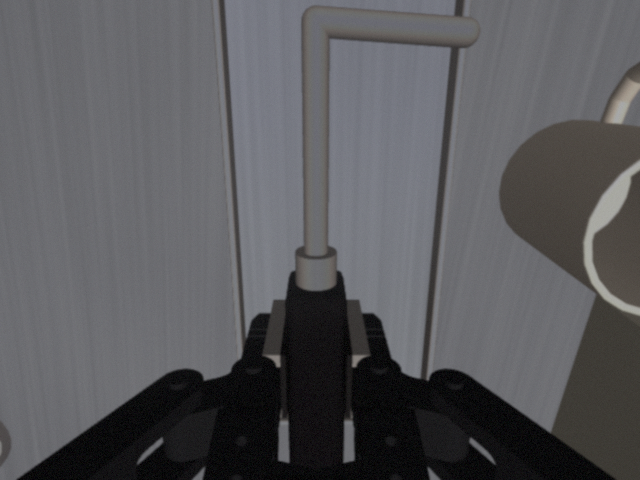

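The tray walls are at x≈217 and x≈465 at the top of the wrist view, parallel to the rod, and the pole sits between them as predicted. I lower it.

```bash
python3 -m pendant '[[0,0,0,25,0],[0,0.4,0.6,35,0],[0,0,0,25,0],[0,0,0,12,0],[0,0,0,6,0],[0,0,0,3,0],[0,0,0,2,0],[0,0,0,1.5,0],[0,0,0,1,0],[0,0,0,0,0]]' && python3 -m pendant '[[0,0,0,0.5,0],[0,0,0,0,0]]'
```

```text
time: 23.75
tool_pos: [613.7, -247.4, 8.8]
tcp_rot: [180.0, -0.0, 5.2]
ft_force: [0.1, 0.1, -1.9]
finger_gap: 17.5
time: 23.95
tool_pos: [613.7, -247.5, 8.7]
tcp_rot: [180.0, -0.0, 5.2]
ft_force: [-3.2, 1.4, 4.8]
finger_gap: 17.9
```

```bash
python3 -m pendant '[[0.3,0,0,0,0],[0.4,0,0,0,0],[0.45,0,0,0,0],[0.45,0,0,0,0],[0.45,0,0,0,0]]' 20 && python3 -m pendant '[[0.45,0,0,-5,0],[0.45,0,0,-10,0],[0.45,0,0,-20,0],[0.45,0,0,-30,0],[0.45,0,0,-40,0],[0.45,0,0,-40,0],[0.45,0,0,-40,0],[0.45,0,0,-40,0],[0.45,0,0,-30,0],[0.45,0,0,0,0]]'
python3 - <<'E'
from h import *
ims=[]
for n,(x,y,w,h) in (("wrist",(0,0,640,480)),("scene",(150,200,160,120))):
    p,d=optics.snapshot(n);cv2.imwrite(f"pics/{n}6.png",p);ims.append(cv2.resize(p[y:y+h,x:x+w],(400,300),interpolation=cv2.INTER_AREA))
cv2.imwrite("pics/c7.png",np.hstack(ims))
import lid;lid.lid()
for q in ("spoon","ramekin","mug","bottle","cup","bowl"):
    for n in ("scene","side"):
        print(q,n,[np.round(x["at"]).tolist() for x in optics.search_frame(n,q)[:1]])
E
```

```text
time: 24.45
tool_pos: [613.4, -247.4, 7.8]
tcp_rot: [-180.0, 0.0, 5.2]
ft_force: [-0.3, -0.4, 0.3]
finger_gap: 38.4
time: 25.45
tool_pos: [615.9, -248.5, 271.4]
tcp_rot: [179.7, -0.6, 5.2]
ft_force: [1.0, -0.7, 0.8]
finger_gap: 38.6
side lid angle pct 10..90 [ 2.5  3.6  5.5  9.1 12.8] 1847
spoon scene [[308.0, 326.0, 5.0]]
spoon side [[319.0, 300.0, 12.0]]
ramekin scene [[504.0, 425.0, 30.0]]
ramekin side [[517.0, 423.0, 24.0]]
mug scene [[777.0, -200.0, 61.0]]
mug side [[761.0, -192.0, 59.0]]
bottle scene [[779.0, -202.0, 57.0]]
bottle side [[748.0, -49.0, 93.0]]
cup scene [[394.0, -425.0, 66.0]]
cup side [[369.0, -417.0, 74.0]]
bowl scene [[494.0, -568.0, 38.0]]
bowl side [[552.0, 203.0, 135.0]]
```

View pics/c7.png

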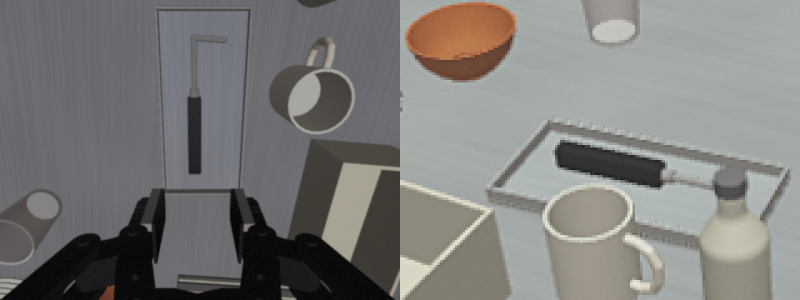

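The pole lies flat in the tray with its whole outline inside the rim, from (194,38) to (194,172) in the wrist half. The lid is shut and the gripper is clear.

```bash
python3 -c "from bench import hand_in; print(hand_in())"
```

```text
the job is handed in; nothing more can be done
None
```

The job is done and handed in at about 26 s: the lid is shut and the pole is in the tray.

I passed the hook sideways through the ring and swung the lid over on an arc. I lowered the last stretch at about 10–20 mm/s with only a few newtons on the wrist. Then I slid the hook out, laid the pole lengthwise in the tray and let go.

**Last checks:**
- **Lid:** it is flat. Its surface height agreed front to back within a few millimetres before unhooking. The angle reading after release matched the one taken when it closed.
- **Pole:** the whole pole is inside the rim in the wrist picture. The bottle hides the hook end in the scene view.
- **Gripper:** it is about 250 mm above the tray, touching nothing.
- **Other things:** all were found within about 5 mm of their starting places in at least one view.

**Disagreements:**
- The last bottle search in the scene view and the last bowl search in the side view landed on other things. The other camera placed each of them correctly.
- The ring measured about 5 mm lower than the given radius implies, which is within the ring's play.

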